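# Tip the inked pine block onto its back to dry

## Task

Two small hinged pen trays stand on the chopping board by the fridge; in one of them a freshly inked pine block is standing on its end. Lift that tray by its end bar until the block slides down and tumbles over the low sill onto its other face, inked face up in the low half of the tray, then lower the tray gently all the way back onto its stand and let go. Keep the gripper off the block, because the ink is wet, and leave the other tray, whose block already lies flat, as it is.

Things in the scene. Friction and masses are not known exactly. Their poses are not given: they have to be found in the camera images.
- tray (a joint): Tilt of the tray to tip, rad: 0 = level on its stand, grows as the bar end (nearest the robot) is lifted, stop 0.95; falls back if released (0.18 kg). Black pen tray 173 x 54 mm, 48 mm wide inside, walls 30 high, floor 43 mm above the table, hinged at its far end. A sill 6 mm high crosses the floor 122 mm from the bar. The block slides from 0.3 to 0.4 rad and is over the sill by 0.7; 0.8 is ample.
- tray_bar (a point): Middle of the round lifting bar, 10 mm thick, 66 long, 43 mm outside the near end wall, on two arms 50 mm apart; 60 mm above the table, 42 mm above the board. Axes turn with the tray: x along the tray to the hinge, y along the bar, z up. The hinge line is parallel to y at x = +211 mm, z = -16 mm, so the bar rises on an arc away from the robot. Gripped across (along x) it can turn in the fingers.
- block_mid (a point): Centre of the inked pine block, 34 x 40 x 56 mm (its x, y, z), 0.04 kg. It starts standing on its 34 x 40 mm end between bar and sill, z up, x along the tray away from the robot; a leaf in thin black lines is drawn on its -x face. Once tumbled, its z axis points along the tray to the hinge, x down, drawing up, its centre 17 mm above the tray floor. 4 mm clear of each side wall.
- spare_tray (a joint): Tilt of the other, equal tray (rad, 0 = level), to be left as it is. It holds an equal block that already lies flat, drawing up, beyond its sill.
Mind the look-alikes: they are no part of the job. Leave any green or orange look-alike of the part that bears block_mid alone.

How it is judged:
By the outcome, as a careful person would: the job done as asked, in the order asked, and still so for the second after the job is handed in, with the robot touching nothing.
It also fails if it takes over 35 s, if anything falls off the work surface, if the arm or the gripper's body presses on something with over 40 N, if the wrist force passes 120 N, or if a joint passes its speed limit or range.

## Robot

A 6-joint arm with a two-finger parallel gripper is mounted at the origin on the work surface. World frame = base frame: x ahead of the robot, y to its left, z up, the work surface at z = 0. Lengths are in m, angles in degrees, forces in N, time in s.
With the tool pointing down it reaches from about 0.35 to 0.875 m from the base axis. Payload 4.2 kg.
Tool frame: the origin (TCP) lies on the centre line of the jaws, within the pads' length; the fingertips stand 11 mm ahead of it and the grasp point (between the pads) lies 8 mm behind it; z points along the fingers, y is the line along which they close (so a half turn about z gives the same grasp; the last joint's range is limited). The gripper opens to 87 mm and grips with 3 to 60 N. Pads are 19 mm wide; open, the fingers measure 117 mm over their backs; the gripper's body (75 mm by 190 mm) begins 51 mm behind the grasp point.
Start: joints at [81.108, 22.042, 0.453, 0, -68.411, -14.817], TCP at [0.251, 0.572, 0.234] pointing down, gripper open.
Joint ranges: [-179.83, 179.83], [-69.29, 118.12], [-61.27, 80.66], [-181.25, 117.63], [-171.15, -9.14], [-177.46, 177.46]. Speed limits (degrees/s): [159.86, 159.86, 180, 180, 180, 180].

## Interface

Orientations are given as a 3x3 rotation matrix whose columns are the frame's x, y, z axes.
In Python, from station import r gives the robot as it stands.
- The arm moves only by the tool servo_tool, never from a script. Its argument "commands" is a list that holds one entry, the list of rows, each a list of 7 numbers: the closure, from 0 (fully open) to 1 (shut), then the shift along the tool's x, y, z in mm, then the turn, a rotation vector about the tool's x, y, z in rad. In form: [[[claw, x, y, z, ax, ay, az], ...]]. A call has exactly 5 rows; each row is the pose to reach, as a shift and turn from the pose commanded when the call began, along the tool's axes at that moment; what a row does not reach only later rows make up. A row lasts 1/10 s, in which the tool goes at most 50 mm and 8.59 degrees, less where a joint would pass 70% of its speed; a pose out of reach is approached as far as the arm can. A call with a gripper value outside its range is refused whole. The fingers move at their own pace and stop on an object; the grip force is fixed at half the most. Time passes only in rows, so rows that repeat a pose let the fingers close, or fill a call up. It gives the time, the measured TCP pose, the force, the opening and the grip force at its end, in the units of the state.
- r.sense(): the state, without advancing time (a new reading comes with each control period).
- r.capture(name): name is "scene" or "top" or "wrist"; returns a dict with "pixels" (420x560x3 uint8, red, green, blue), "camera_matrix" (3x3 intrinsics, pixels), "dist" ([k1, k2, p1, p2, k3] as OpenCV has them; the pictures are not rectified), "R" (3x3) and "t" (3): a world point X has camera coordinates R X + t. Camera axes: x right, y down, z forward; pixel columns grow to the right and rows downward; lengths in m; the calibration is good to about 2 mm. A picture is of the moment at which its call begins. There is no depth.
- r.finish_job(): hands the job in; it is judged then, once.
The state is a dict: "time_s": time; "joints": joint angles; "joint_velocities": joint speeds; "effort": joint torques, N m; "tcp_pos": TCP position; "ee_rot": TCP orientation; "wrist_force": force on the tool from outside, world axes, zero at the start; "moment": the same for the moment, N m; "gripper_width": opening from 0.0 (shut) to 1.0 (fully open); "gripper_force": force on a finger pad.
Only numpy, scipy, OpenCV 4.12 (cv2) and the standard library are available. Lean on these libraries where they do the work, as an engineer would, in place of code of your own. Each camera call takes 0.05 s, during which the arm holds its last target. There are 200 camera calls.

## Working session

There is one attempt and no reset: what is moved stays moved. The work goes in short steps, Python scripts to look and compute and a tool call to move; the robot and the scene stay as the last step left them, time stands still between calls to the robot, and variables do not carry over. Pictures are saved under pics/ and viewed, at most 10 in all, crops included, and the job is handed in when it is done.

Besides the shell and the picture viewer there is one more tool, called after "Request:" as name(argument=value, ...), one argument or row to a line, values as JSON. servo_tool: Moves the arm, as the interface text tells. Its arguments: {"type":"object","properties":{"commands":{"type":"array","items":{"type":"array","items":{"type":"array","items":{"type":"number"}}}}},"required":["commands"]}

```bash
mkdir -p pics; cat > h.py <<'E'
import numpy as np, cv2, pickle
from station import r
def cap(n,f):
    c=r.capture(n); cv2.imwrite(f'pics/{f}.png',c['pixels'][:,:,::-1]); pickle.dump(c,open(f'{f}.pkl','wb')); return c
def ray(c,uv,z):
    p=cv2.undistortPoints(np.array([[uv]],float),np.array(c['camera_matrix']),np.array(c['dist']))[0,0]
    R=np.array(c['R']);t=np.array(c['t']);o=-R.T@t;d=R.T@np.array([p[0],p[1],1]);return o+d*(z-o[2])/d[2]
def proj(c,X):
    R=np.array(c['R']);p,_=cv2.projectPoints(np.array(X,float).reshape(-1,3),cv2.Rodrigues(R)[0],np.array(c['t'],float),np.array(c['camera_matrix']),np.array(c['dist']));return p[:,0]
E
python3 - <<'E'
from h import *
for n in ('scene','top'): 
    c=cap(n,n+'0'); print(n, -np.array(c['R']).T@c['t'])
E
```

```text
scene [1.27350677 0.03659562 0.68293282]
top [0.43771592 0.07152394 0.88373253]
```

View pics/scene0.png

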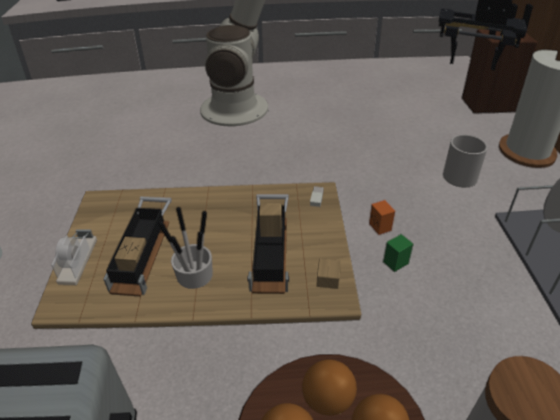

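View pics/top0.png

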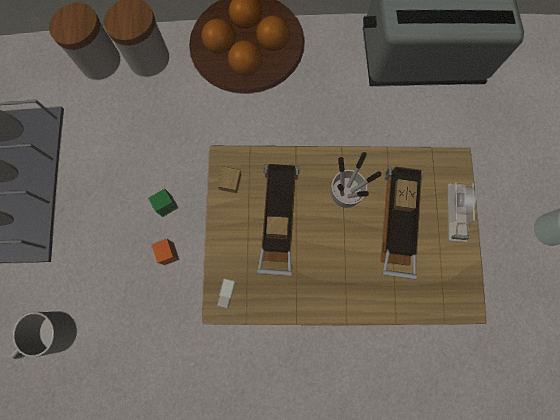

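The scene view shows the standing block near the bar of the tray at (270,225), and a flat block with its drawing up in the other tray at (135,245).

Candidates for the block, in the top view:
- (277,225): standing in the tray, nearest the bar.
- (405,194): lies flat with a leaf, in the spare tray.
- (229,179): loose pine block on the board.
- (162,202) green and (164,251) orange: look-alikes.

I choose (277,225), whose bar is at about (275,273).

```bash
python3 - <<'E'
from h import *
c=pickle.load(open('top0.pkl','rb'));im=c['pixels'][150:290,240:320,::-1]
im=cv2.resize(im,None,fx=4,fy=4,interpolation=cv2.INTER_CUBIC)
cv2.imwrite('pics/crop.png',cv2.convertScaleAbs(im,alpha=1.8))
for uv in [(259,272.5),(291,273.5)]: print('bar',ray(c,uv,.06))
for uv in [(265,168),(298,168)]: print('hinge',ray(c,uv,.044))
print('block top',ray(c,(277,225),.099))
s=r.sense();print(s['tcp_pos'],s['ee_rot'],s['gripper_width'])
E
```

```text
bar [0.4983857  0.10775034 0.06      ]
bar [0.49383204 0.04577629 0.06      ]
hinge [0.71570162 0.0887414  0.044     ]
hinge [0.71266289 0.01977567 0.044     ]
block top [0.58335984 0.06897906 0.099     ]
[0.25109004 0.57177347 0.23256962] [[ 9.15555409e-01 -4.02191331e-01 -6.53777960e-04]
 [-4.02191835e-01 -9.15553543e-01 -1.85393313e-03]
 [ 1.47067106e-04  1.96032266e-03 -9.99998068e-01]] 0.999031338467377
```

View pics/crop.png

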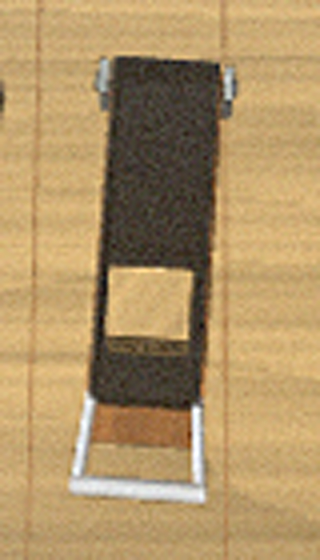

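The crop confirms it: a standing block in the black tray with its leaf on the near face, and the bar from about (258,271.6) to (291,273.7). The bar-to-hinge distance measures 0.218 m against the given 0.211, so the fit is good. I'll go above the bar first.

```bash
cat >> h.py <<'E'
from scipy.spatial.transform import Rotation as Ro
def Rt(yaw,lean):  # yaw deg of tray x axis, lean deg: body leans to robot
    a,l=np.radians([yaw,lean]); d=np.array([np.cos(a),np.sin(a),0]);zh=np.array([0,0,1.])
    z=np.sin(l)*d-np.cos(l)*zh; x=np.cross(-d,-zh); y=np.cross(z,x); return np.c_[x,y,z]
def delta(grasp,R,s=None):
    s=s or r.sense();C=Ro.from_matrix(s['ee_rot']).as_matrix(); p=np.array(grasp)+R[:,2]*.008
    print('shift mm',(C.T@(p-s['tcp_pos'])*1000).round(1),'rotvec',Ro.from_matrix(C.T@R).as_rotvec().round(3), 't',s['time_s'],'F',np.round(s['wrist_force'],1))
E
python3 - <<'E'
from h import *
delta([.497,.077,.17],Rt(-5.5,10))
E
```

```text
shift mm [425.4 353.5  71.2] rotvec [0.153 0.108 1.25 ] t 0.1 F [-0.2 -0.8 -0.5]
```

Request:
servo_tool(
  commands=[
    [[0.6,35,29,3,0.013,0.009,0.104],[0.6,70,58,6,0.026,0.018,0.208],[0.6,105,87,9,0.039,0.027,0.312],[0.6,140,116,12,0.052,0.036,0.416],[0.6,175,145,15,0.065,0.045,0.52]],
  ],
)

```text
time_s: 0.6
tcp_pos: [0.3535, 0.3671, 0.2181]
ee_rot: [[0.59, -0.804, 0.075], [-0.807, -0.591, 0.022], [0.027, -0.073, -0.997]]
wrist_force: [0.8, 0.3, 0.6]
gripper_width: 0.632
gripper_force: 0.0
```

```bash
python3 - <<'E'
from h import *
delta([.497,.077,.17],Rt(-5.5,10));print(r.sense()['gripper_width'])
E
```

```text
shift mm [318.2  59.1  60.3] rotvec [0.087 0.065 0.726] t 0.6 F [0.8 0.3 0.6]
0.6324035665022392
```

Request:
servo_tool(
  commands=[
    [[0.6,45,8,7,0.012,0.009,0.104],[0.6,91,17,16,0.025,0.019,0.208],[0.6,136,25,25,0.037,0.028,0.312],[0.6,182,34,34,0.05,0.037,0.416],[0.6,227,42,43,0.062,0.046,0.52]],
  ],
)

```text
time_s: 1.1
tcp_pos: [0.4576, 0.1606, 0.1782]
ee_rot: [[0.11, -0.983, 0.148], [-0.994, -0.11, 0.002], [0.014, -0.148, -0.989]]
wrist_force: [1.5, 0.8, 0.3]
gripper_width: 0.402
gripper_force: 0.0
```

```bash
python3 - <<'E'
from h import *
delta([.497,.077,.17],Rt(-5.5,10))
E
```

```text
shift mm [ 87.4 -28.4  21.8] rotvec [0.025 0.019 0.205] t 1.1 F [1.5 0.8 0.3]
```

Request:
servo_tool(
  commands=[
    [[0.6,30,-9,7,0.008,0.006,0.07],[0.6,60,-19,15,0.017,0.013,0.14],[0.6,87,-28,22,0.025,0.019,0.205],[0.6,87,-28,22,0.025,0.019,0.205],[0.6,87,-28,22,0.025,0.019,0.205]],
  ],
)

```text
time_s: 1.6
tcp_pos: [0.498, 0.0788, 0.1619]
ee_rot: [[-0.092, -0.981, 0.172], [-0.996, 0.091, -0.017], [0.001, -0.173, -0.985]]
wrist_force: [0.6, 0.7, 0.4]
gripper_width: 0.4
gripper_force: 0.0
```

```bash
python3 - <<'E'
from h import *
delta([.497,.077,.17],Rt(-5.5,10))
c=cap('wrist','w1'); print(proj(c,[[.4984,.1077,.06],[.494,.0458,.06],[.497,.077,.06]]))
E
```

```text
shift mm [ 1.9 -0.6 -0.2] rotvec [ 0.001 -0.     0.004] t 1.6 F [0.6 0.7 0.4]
[[299.70183345 241.51842874]
 [299.49966296 173.11266332]
 [298.7076079  208.74496485]]
```

View pics/w1.png

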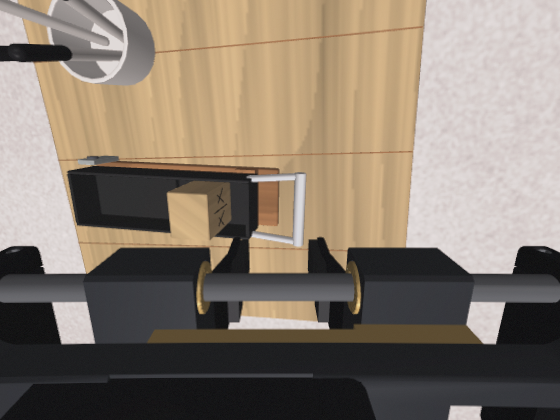

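The wrist view shows the bar from (300,174) to (298,245), with its centre within 1 px of the prediction. The two camera views agree.

```bash
python3 - <<'E'
from h import *
c=pickle.load(open('w1.pkl','rb'))
a,b=ray(c,(300,174.5),.06),ray(c,(298.5,244.5),.06);m=(a+b)/2;d=b-a
print(a,b,m,np.degrees(np.arctan2(-d[0],d[1])),np.linalg.norm(d))
delta([m[0],m[1],.06],Rt(-5.5,10))
E
```

```text
[0.49366401 0.04700366 0.06      ] [0.4997045  0.11056612 0.06      ] [0.49668426 0.07878489 0.06      ] -5.428653660861942 0.06384883382329265
shift mm [  0.8  19.  108.4] rotvec [0.    0.001 0.005] t 1.65 F [ 0.7  0.6 -0.2]
```

Request:
servo_tool(
  commands=[
    [[0.6,1,5,28,0,0,0.004],[0.6,1,10,56,0,0,0.004],[0.6,1,14,82,0,0,0.004],[0.6,1,17,100,0,0,0.004],[0.6,1,19,108,0,0,0.004]],
  ],
)

```text
time_s: 2.15
tcp_pos: [0.4972, 0.079, 0.0512]
ee_rot: [[-0.093, -0.981, 0.171], [-0.996, 0.092, -0.017], [0.001, -0.172, -0.985]]
wrist_force: [1.0, -0.4, 0.2]
gripper_width: 0.397
gripper_force: 0.0
```

Request:
servo_tool(
  commands=[
    [[0.7,0,0,0,0,0,0],[0.8,0,0,0,0,0,0],[0.9,0,0,0,0,0,0],[1,0,0,0,0,0,0],[1,0,0,0,0,0,0]],
  ],
)

```text
time_s: 2.65
tcp_pos: [0.499, 0.0788, 0.0536]
ee_rot: [[-0.095, -0.98, 0.175], [-0.995, 0.094, -0.015], [-0.002, -0.176, -0.984]]
wrist_force: [-0.2, 0.6, 3.0]
gripper_width: 0.105
gripper_force: 30.0
```

```bash
python3 - <<'E'
from h import *
s=r.sense();print(s['gripper_width']*87,s['gripper_force']);delta([.4967,.0788,.06],Rt(-5.5,10))
a=np.radians(-5.5);C=np.array(Rt(-5.5,10))
for th in np.arange(.1,.81,.1):
    X=-.211+.211*np.cos(th)+.016*np.sin(th)*1; Z=.211*np.sin(th)+.016*(np.cos(th)-1)
    w=np.array([X*np.cos(a),X*np.sin(a),Z])
    print(round(th,2),(C.T@w*1000).round(1))
E
```

```text
9.11503333572714 29.99837189912796
shift mm [0.3 1.2 1.3] rotvec [-0.002  0.002  0.   ] t 2.65 F [-0.2  0.6  3. ]
0.1 [ -0.   -4.2 -20.6]
0.2 [  0.   -6.2 -41.1]
0.3 [ -0.   -6.1 -61.5]
0.4 [  0.   -3.8 -81.5]
0.5 [  -0.     0.7 -100.8]
0.6 [   0.     7.2 -119.4]
0.7 [   0.    15.8 -137. ]
0.8 [   0.    26.3 -153.4]
```

Gripped: 9 mm opening for the 10 mm bar, 30 N. The X sign in that table is wrong: the bar moves away from the robot by X = 211(1−c)+16s. I reworked the arc by hand and will lift in 0.2 rad stages.

Request:
servo_tool(
  commands=[
    [[1,0,-2.4,-8.1,0,0,0],[1,0,-4.9,-16.2,0,0,0],[1,0,-7.8,-24.1,0,0,0],[1,0,-11,-32,0,0,0],[1,0,-14.5,-39.7,0,0,0]],
  ],
)

```text
time_s: 3.15
tcp_pos: [0.5061, 0.078, 0.0952]
ee_rot: [[-0.095, -0.98, 0.174], [-0.995, 0.094, -0.015], [-0.001, -0.175, -0.985]]
wrist_force: [6.5, 1.6, -4.0]
gripper_width: 0.103
gripper_force: 30.0
```

Request:
servo_tool(
  commands=[
    [[1,0,-3.8,-7.5,0,0,0],[1,0,-7.9,-15,0,0,0],[1,0,-12.3,-22.3,0,0,0],[1,0,-17,-29.3,0,0,0],[1,0,-22.1,-36,0,0,0]],
  ],
)

```text
time_s: 3.65
tcp_pos: [0.5205, 0.0762, 0.1337]
ee_rot: [[-0.096, -0.981, 0.172], [-0.995, 0.094, -0.016], [-0.0, -0.172, -0.985]]
wrist_force: [0.9, 4.4, -2.9]
gripper_width: 0.103
gripper_force: 30.0
```

```bash
python3 - <<'E'
from h import *
delta([.4967,.0788,.06],Rt(-5.5,10));cap('scene','s1')
im=cv2.imread('pics/s1.png')[150:310,210:360];cv2.imwrite('pics/s1c.png',cv2.convertScaleAbs(cv2.resize(im,None,fx=3,fy=3),alpha=1.6))
E
```

```text
shift mm [-0.2 36.2 76.5] rotvec [0.001 0.    0.   ] t 3.65 F [ 0.9  4.4 -2.9]
```

View pics/s1c.png

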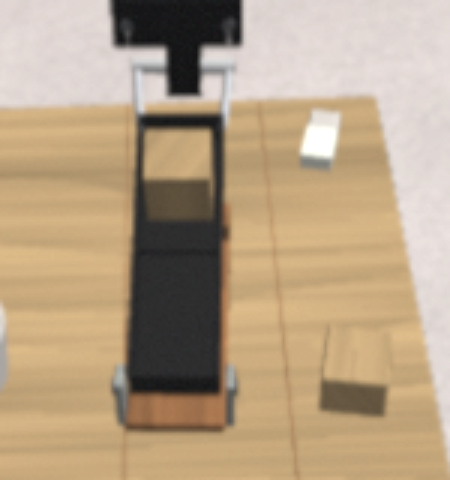

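The tray is lifted to about 0.4 rad. The gripper on the bar is clear of the block, which is still standing before the sill. I'll continue more slowly.

Request:
servo_tool(
  commands=[
    [[1,0,-2.6,-3.3,0,0,0],[1,0,-5.3,-6.6,0,0,0],[1,0,-8,-9.8,0,0,0],[1,0,-10.8,-13,0,0,0],[1,0,-13.6,-16.2,0,0,0]],
  ],
)

```text
time_s: 4.2
tcp_pos: [0.5299, 0.0751, 0.1512]
ee_rot: [[-0.096, -0.981, 0.169], [-0.995, 0.094, -0.016], [0.0, -0.17, -0.985]]
wrist_force: [-3.5, 5.1, 0.4]
gripper_width: 0.105
gripper_force: 30.1
```

Request:
servo_tool(
  commands=[
    [[1,0,-3,-3,0,0,0],[1,0,-6,-6,0,0,0],[1,0,-9,-8.9,0,0,0],[1,0,-12.1,-11.8,0,0,0],[1,0,-15.2,-14.6,0,0,0]],
  ],
)

```text
time_s: 4.7
tcp_pos: [0.5412, 0.0739, 0.1682]
ee_rot: [[-0.096, -0.981, 0.168], [-0.995, 0.095, -0.017], [0.001, -0.168, -0.986]]
wrist_force: [-6.5, 7.2, 2.9]
gripper_width: 0.1
gripper_force: 30.1
```

Request:
servo_tool(
  commands=[
    [[1,0,-3.3,-2.7,0,0,0],[1,0,-6.6,-5.4,0,0,0],[1,0,-9.9,-8,0,0,0],[1,0,-13.2,-10.6,0,0,0],[1,0,-16.5,-13.2,0,0,0]],
  ],
)

```text
time_s: 5.2
tcp_pos: [0.5547, 0.0722, 0.1844]
ee_rot: [[-0.096, -0.981, 0.167], [-0.995, 0.095, -0.017], [0.001, -0.168, -0.986]]
wrist_force: [-7.5, 7.0, 4.7]
gripper_width: 0.104
gripper_force: 30.0
```

Request:
servo_tool(
  commands=[
    [[1,0,-3.6,-2.4,0,0,0],[1,0,-7.2,-4.7,0,0,0],[1,0,-10.7,-7,0,0,0],[1,0,-14.3,-9.3,0,0,0],[1,0,-17.9,-11.5,0,0,0]],
  ],
)

```text
time_s: 5.7
tcp_pos: [0.5705, 0.0705, 0.1991]
ee_rot: [[-0.096, -0.981, 0.167], [-0.995, 0.094, -0.018], [0.002, -0.168, -0.986]]
wrist_force: [-5.0, 3.4, 3.6]
gripper_width: 0.101
gripper_force: 30.0
```

Request:
servo_tool(
  commands=[
    [[1,0,0,0,0,0,0],[1,0,0,0,0,0,0],[1,0,0,0,0,0,0],[1,0,0,0,0,0,0],[1,0,0,0,0,0,0]],
  ],
)

```text
time_s: 6.2
tcp_pos: [0.5708, 0.0704, 0.1993]
ee_rot: [[-0.096, -0.981, 0.168], [-0.995, 0.094, -0.018], [0.001, -0.169, -0.986]]
wrist_force: [-5.7, 3.9, 6.2]
gripper_width: 0.103
gripper_force: 30.0
```

```bash
python3 - <<'E'
from h import *
delta([.4967,.0788,.06],Rt(-5.5,10));cap('scene','s2')
im=cv2.imread('pics/s2.png')[150:310,210:360];cv2.imwrite('pics/s2c.png',cv2.convertScaleAbs(cv2.resize(im,None,fx=3,fy=3),alpha=1.6))
E
```

```text
shift mm [ -1.4  97.  132.7] rotvec [ 0.005 -0.001  0.   ] t 6.2 F [-5.7  3.9  6.2]
```

View pics/s2c.png

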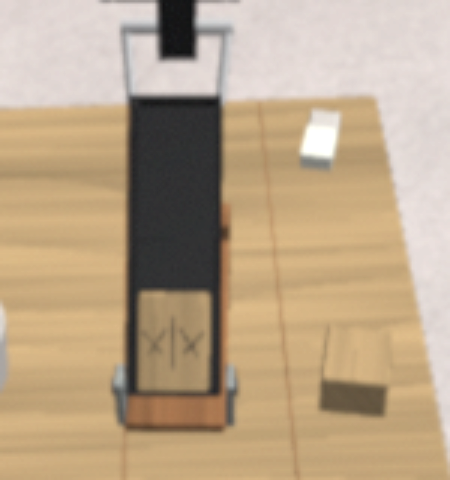

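The block has tumbled and lies flat with its drawing up in the low half, at (173,340) in the crop. I'll lower back along the arc.

Request:
servo_tool(
  commands=[
    [[1,0,3.6,2.2,0,0,0],[1,0,7.2,4.5,0,0,0],[1,0,10.7,6.8,0,0,0],[1,0,14.3,9.1,0,0,0],[1,0,17.9,11.5,0,0,0]],
  ],
)

```text
time_s: 6.75
tcp_pos: [0.556, 0.0721, 0.185]
ee_rot: [[-0.095, -0.981, 0.17], [-0.995, 0.094, -0.017], [0.001, -0.171, -0.985]]
wrist_force: [-3.8, 3.1, 5.1]
gripper_width: 0.104
gripper_force: 30.0
```

Request:
servo_tool(
  commands=[
    [[1,0,3.3,2.6,0,0,0],[1,0,6.6,5.2,0,0,0],[1,0,9.9,7.8,0,0,0],[1,0,13.2,10.5,0,0,0],[1,0,16.5,13.2,0,0,0]],
  ],
)

```text
time_s: 7.25
tcp_pos: [0.5426, 0.0735, 0.169]
ee_rot: [[-0.096, -0.981, 0.171], [-0.995, 0.094, -0.017], [0.0, -0.172, -0.985]]
wrist_force: [-4.1, 2.5, 4.6]
gripper_width: 0.103
gripper_force: 30.0
```

Request:
servo_tool(
  commands=[
    [[1,0,3.1,2.8,0,0,0],[1,0,6.2,5.7,0,0,0],[1,0,9.2,8.6,0,0,0],[1,0,12.2,11.6,0,0,0],[1,0,15.2,14.6,0,0,0]],
  ],
)

```text
time_s: 7.75
tcp_pos: [0.5307, 0.0748, 0.1514]
ee_rot: [[-0.095, -0.98, 0.172], [-0.995, 0.094, -0.017], [0.0, -0.173, -0.985]]
wrist_force: [-3.2, 2.7, 2.5]
gripper_width: 0.1
gripper_force: 30.0
```

Request:
servo_tool(
  commands=[
    [[1,0,2.8,3.2,0,0,0],[1,0,5.6,6.4,0,0,0],[1,0,8.3,9.6,0,0,0],[1,0,11,12.9,0,0,0],[1,0,13.6,16.2,0,0,0]],
  ],
)

```text
time_s: 8.25
tcp_pos: [0.5207, 0.076, 0.133]
ee_rot: [[-0.095, -0.98, 0.173], [-0.995, 0.094, -0.016], [-0.0, -0.173, -0.985]]
wrist_force: [-3.0, 1.4, 1.3]
gripper_width: 0.105
gripper_force: 30.0
```

Request:
servo_tool(
  commands=[
    [[1,0,2.5,3.4,0,0,0],[1,0,4.9,6.8,0,0,0],[1,0,7.3,10.3,0,0,0],[1,0,9.7,13.8,0,0,0],[1,0,12,17.4,0,0,0]],
  ],
)

```text
time_s: 8.75
tcp_pos: [0.5124, 0.077, 0.114]
ee_rot: [[-0.095, -0.98, 0.174], [-0.995, 0.094, -0.016], [-0.001, -0.174, -0.985]]
wrist_force: [0.4, -0.5, -0.1]
gripper_width: 0.099
gripper_force: 30.0
```

Request:
servo_tool(
  commands=[
    [[1,0,2.1,3.7,0,0,0],[1,0,4.2,7.4,0,0,0],[1,0,6.2,11.1,0,0,0],[1,0,8.2,14.8,0,0,0],[1,0,10.1,18.6,0,0,0]],
  ],
)

```text
time_s: 9.25
tcp_pos: [0.5057, 0.0778, 0.094]
ee_rot: [[-0.095, -0.98, 0.174], [-0.995, 0.094, -0.016], [-0.001, -0.174, -0.985]]
wrist_force: [1.7, -1.4, 0.1]
gripper_width: 0.106
gripper_force: 30.0
```

Request:
servo_tool(
  commands=[
    [[1,0,1.7,3.8,0,0,0],[1,0,3.4,7.7,0,0,0],[1,0,5,11.6,0,0,0],[1,0,6.6,15.5,0,0,0],[1,0,8.2,19.5,0,0,0]],
  ],
)

```text
time_s: 9.75
tcp_pos: [0.501, 0.0783, 0.0734]
ee_rot: [[-0.095, -0.98, 0.174], [-0.995, 0.094, -0.016], [-0.001, -0.174, -0.985]]
wrist_force: [2.9, -2.6, -1.3]
gripper_width: 0.104
gripper_force: 30.0
```

Request:
servo_tool(
  commands=[
    [[1,0,1.4,4,0,0,0],[1,0,2.7,8,0,0,0],[1,0,3.9,11.7,0,0,0],[1,0,5,15,0,0,0],[1,0,5.7,18,0,0,0]],
  ],
)

```text
time_s: 10.25
tcp_pos: [0.4987, 0.0786, 0.0548]
ee_rot: [[-0.095, -0.98, 0.174], [-0.995, 0.094, -0.016], [-0.001, -0.174, -0.985]]
wrist_force: [0.6, -0.5, 9.2]
gripper_width: 0.102
gripper_force: 30.0
```

```bash
python3 - <<'E'
from h import *
s=r.sense();print(s['tcp_pos']);delta([.4967,.0788,.06],Rt(-5.5,10))
E
```

```text
[0.49869862 0.07857256 0.05475547]
shift mm [-0.   1.1  2.5] rotvec [-0.001  0.001  0.001] t 10.25 F [ 0.6 -0.5  9.2]
```

Request:
servo_tool(
  commands=[
    [[1,0,0.2,0.7,0,0,0],[1,0,0.4,1.4,0,0,0],[1,0,0.5,2,0,0,0],[1,0,0.5,2,0,0,0],[1,0,0.5,2,0,0,0]],
  ],
)

```text
time_s: 10.75
tcp_pos: [0.4988, 0.0786, 0.0545]
ee_rot: [[-0.095, -0.98, 0.175], [-0.995, 0.094, -0.016], [-0.001, -0.176, -0.984]]
wrist_force: [-2.2, -0.8, 14.1]
gripper_width: 0.105
gripper_force: 30.0
```

Request:
servo_tool(
  commands=[
    [[0.85,0,0,0,0,0,0],[0.7,0,0,0,0,0,0],[0.6,0,0,0,0,0,0],[0.6,0,0,0,0,0,0],[0.6,0,0,0,0,0,0]],
  ],
)

```text
time_s: 11.25
tcp_pos: [0.4976, 0.0781, 0.0522]
ee_rot: [[-0.095, -0.981, 0.171], [-0.995, 0.094, -0.017], [0.001, -0.172, -0.985]]
wrist_force: [-0.7, -0.0, -0.1]
gripper_width: 0.372
gripper_force: 0.0
```

Request:
servo_tool(
  commands=[
    [[0.6,0,-2,-11,0,0,0],[0.6,0,-5,-30,0,0,0],[0.6,0,-8,-60,0,0,0],[0.6,0,-8,-90,0,0,0],[0.6,0,-8,-110,0,0,0]],
  ],
)

```text
time_s: 11.75
tcp_pos: [0.4871, 0.0796, 0.1643]
ee_rot: [[-0.095, -0.98, 0.174], [-0.995, 0.094, -0.015], [-0.002, -0.175, -0.985]]
wrist_force: [1.2, 0.9, 0.7]
gripper_width: 0.401
gripper_force: 0.0
```

Request:
servo_tool(
  commands=[
    [[0.6,0,30,-20,0,0,0],[0.6,0,60,-40,0,0,0],[0.6,0,80,-50,0,0,0],[0.6,0,80,-50,0,0,0],[0.6,0,80,-50,0,0,0]],
  ],
)

```text
time_s: 12.25
tcp_pos: [0.3999, 0.0879, 0.198]
ee_rot: [[-0.094, -0.98, 0.174], [-0.996, 0.093, -0.015], [-0.001, -0.174, -0.985]]
wrist_force: [0.8, 0.5, -0.2]
gripper_width: 0.401
gripper_force: 0.0
```

```bash
python3 - <<'E'
from h import *
cap('scene','s3')
im=cv2.imread('pics/s3.png')[150:320,50:360];cv2.imwrite('pics/s3c.png',cv2.convertScaleAbs(cv2.resize(im,None,fx=2.5,fy=2.5),alpha=1.6))
E
```

```text
(no output)
```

View pics/s3c.png

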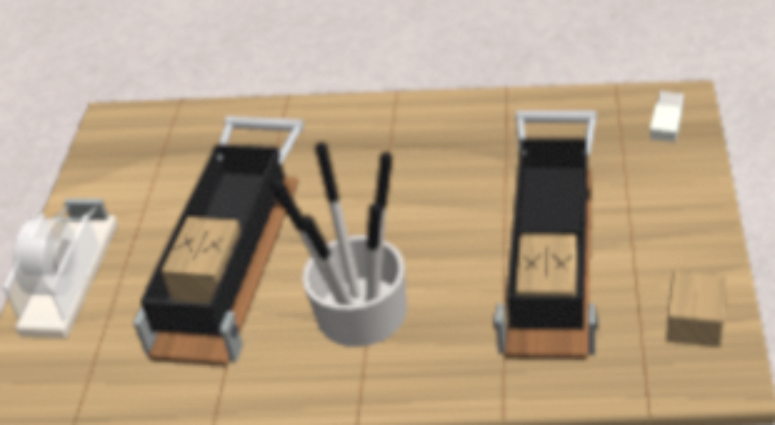

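The tray is level on its stand with the block lying drawing up beyond the sill at (547,263). The spare tray is unchanged and the gripper is clear.

```bash
python3 -c "
from station import r
print(r.finish_job())"
```

```text
the job is handed in; nothing more can be done
None
```

The block was tipped over the sill and lies inked face up in the low half of its tray; the tray is back on its stand and released, the spare tray was left alone, and the job was handed in at about 12 s.

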